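# Load and wind the clockwork vial mixer

### The arm

A 6-joint arm with a two-finger parallel gripper is mounted at the origin on a cart in front of the work surface, level with it; the furniture and walls round the work are solid. World frame = base frame: x ahead of the robot, y to its left, z up, the work surface at z = 0. Lengths are in mm, angles in rad, forces in N, time in s.
With the tool pointing down it reaches from about 250 to 800 mm from the base axis. Payload 3.9 kg.
Tool frame: the origin (TCP) lies at the very end of the fingers, on their centre line; the grasp point (between the pads) lies 19 mm behind it (env.hold_point_z is the distance from the TCP to the grasp point, in mm); z points along the fingers, y is the line along which they close (so a half turn about z gives the same grasp; the last joint's range is limited). The gripper opens to 85 mm and grips with 20 to 120 N. Pads are 22 mm wide; open, the fingers measure 114 mm over their backs; the gripper's body (76 mm by 85 mm) begins 54 mm behind the grasp point. The pads swing forward as they close: fully open they stand 13 mm farther back than shut.
Start: joints at [-1.348, 0.26, -0.138, 1.173, 0, 1.571], TCP at [116.001, -512.015, 231.304] pointing down, gripper open.
Joint ranges: [-2.78, 2.78], [-0.83, 1.72], [-1.28, 1.37], [-1.9, 2.12], [-1.57, 1.48], [-3.14, 3.14]. Speed limits (rad/s): [2.57, 2.57, 3.14, 3.14, 3.14, 3.14].

### API

Orientations are given as a unit quaternion [w, x, y, z].
In Python, from station import env gives the robot as it stands.
- The arm moves only by the tool arm_command, never from a script. Its argument "increments" is a list of rows, each a list of 4 numbers: the shift along the world's x, y, z in units of 40 mm (1.0 is 40 mm), then the turn about the world's z in rad. A call has 1 to 8 rows; each row shifts and turns the commanded pose from where the row before left it; what a row does not reach is not made up. A row lasts 1/12 s, in which the tool goes at most 41.7 mm and 7.16 degrees, less where a joint would pass 70% of its speed; a pose out of reach is approached as far as the arm can. A call is refused whole if a number of a shift passes 1 or a number of a turn 0.125, either way. A call with a gripper value outside its range is refused whole. "grip" is the opening, from 0 (shut) to 1 (fully open), set as the call begins (left out, the last holds). The fingers move at their own pace and stop on an object; "newtons" is the grip in N (left out, the last holds). Time passes only in rows, so rows that do not move let the fingers close. It gives the time, the measured TCP pose, the force, the opening and the grip force at its end, in the units of the state.
- env.state(): the state, without advancing time (a new reading comes with each control period).
- env.grab_frame(name): name is "scene" or "top" or "wrist"; returns (picture, depth): 480x640x3 uint8, red, green, blue; 480x640 float32, mm along the optical axis (not along the pixel's ray), 0 where there is no reading.
- env.camera_info(name): a dict with "intrinsics" (3x3 intrinsics, pixels), "rvec" (rotation vector, rad) and "tvec" (3), from world to camera coordinates, as OpenCV has them. Camera axes: x right, y down, z forward; pixel columns grow to the right and rows downward; lengths in mm; the calibration is good to about 2 mm. A picture is of the moment at which its call begins: read the wrist's pose just before it. camera_info takes no time and is no camera call; for the wrist camera it gives the pose at the moment of the call.
- env.finish_job(): hands the job in; it is judged then, once.
The state is a dict: "t": time; "joints": joint angles; "joint_velocities": joint speeds; "effort": joint torques, N m; "tool_pos": TCP position; "orientation": TCP orientation; "force": force on the tool from outside, world axes, zero at the start; "wrist_torque": the same for the moment, N m; "opening": finger opening in mm; "grip_force": force on a finger pad.
Only numpy, scipy, OpenCV 4.12 (cv2) and the standard library are available. Lean on these libraries where they do the work, as an engineer would, in place of code of your own. Each camera call takes 0.05 s, during which the arm holds its last target. There are 200 camera calls.

### The job

Get the hand-wound vial mixer ready for a run: lift the loading tray by its tongue so that all three vials roll off it into the basket, and let the tray back down flat. Then wind the four-armed key on the sloping face clockwise, a part turn at a time, until it comes up against its stop. Leave the bottle, the cup and the stamp standing beside it where they are.

Things in the scene. Friction and masses are not known exactly. Their poses are not given: they have to be found in the camera images.
- mixer: the mixer, fixed to the desk: dark base plate 150 mm deep (x), 400 mm wide (y); origin on the desk under the basket's centre. z up, +y to the end with the key, -y to the end with the loading tray, -x its front, facing the robot within 0.25 rad. The white wedge housing (y 64 to 196, x -75 to 75 mm; 50 mm high in front, 130 behind) carries the key on its sloping top
- basket (a point): centre of the basket's inner floor, 45 mm above the desk; the grey basket is open on top, inside 94 mm along the mixer's x and 100 mm along y; its wall beside the tray is 55 mm high above this floor, those in front and behind 67 mm, and the splash guard towards the key 105 mm
- tray_tongue (a point): middle of the black tongue that lifts the aluminium tray: 30 mm wide (mixer x), 12 thick, 50 long; gripped from above across its width it can turn between the fingers. The tray (88 mm wide, walls 30 high, open to the basket) lies level, floor 102 mm above the desk. Its hinge runs along mixer x at the basket's rim, 148 mm from this point towards mixer +y, 6 mm below it (tray down)
- tray (a joint): tilt of the loading tray, rad: 0 lying level, grows as the tongue is raised, stop at 0.95. The tray weighs 0.18 kg, turns easily, and sinks back by itself in about a second when released
- key_head (a point): centre of the key's black cross-shaped head: 58 mm across opposite arm ends, arms 26 wide and 32 high along the axis, 64 over the corners, alike every quarter turn; under side 14 mm clear of the collar. z = key axis, out of the face, leaning 28 degrees from vertical to the mixer's -x; x, y along the arms, turning with the key. Grip opposite end faces, tool along the axis
- key (a joint): how far the key is wound, rad: grows clockwise as seen looking at the face; found between 0 and 0.9, hard stop at 4.2 (fully wound). Takes about 0.3 N m, rising to 0.45 N m near the stop. A spring pulls it back, but friction holds it where it is let go; a small torque turns it back
- vial_1_mid (a point): an amber glass vial with screw cap, 29 mm in diameter and 65 mm long, lying along the mixer's x on the loading tray; point at its middle. It rolls off once the tray is tipped steeper than about 30 degrees
- vial_2_mid (a point): the shorter amber glass vial with screw cap, 29 mm in diameter and 58 mm long, lying along the mixer's x on the loading tray; point at its middle. It rolls off once the tray is tipped steeper than about 30 degrees
- vial_3_mid (a point): an amber glass vial with screw cap, 29 mm in diameter and 65 mm long, lying along the mixer's x on the loading tray; point at its middle. It rolls off once the tray is tipped steeper than about 30 degrees
- bottle_mid (a point): bystander: clear glass reagent bottle, 63 mm in diameter, 132 mm tall, standing behind the mixer; point half-way up
- cup_mid (a point): bystander: sample cup with screw lid, 51 mm in diameter, 64 mm tall, standing behind the loading tray; point half-way up
- stamp_mid (a point): bystander: self-inking stamp, 39 x 58 x 74 mm, standing in front of the mixer; point half-way up
Not all that is in view belongs to the job. What is shaped like the part that bears vial_2_mid but turquoise is not meant.

How it is judged:
By the outcome, as a careful person would: the job done as asked, in the order asked, and still so for the second after the job is handed in, with the robot touching nothing.
It also fails if it takes over 61 s, if anything falls off the work surface, if the arm or the gripper's body presses on something with over 40 N, if the wrist force passes 120 N, or if a joint passes its speed limit or range.

## Working session

There is one attempt and no reset: what is moved stays moved. The work goes in short steps, Python scripts to look and compute and a tool call to move; the robot and the scene stay as the last step left them, time stands still between calls to the robot, and variables do not carry over. Pictures are saved under pics/ and viewed, at most 10 in all, crops included, and the job is handed in when it is done.

Besides the shell and the picture viewer there is one more tool, called after "Call:" as name(argument=value, ...) on one line, values as JSON. arm_command: Moves the arm, as the interface text tells. Its arguments: {"type":"object","properties":{"increments":{"type":"array","items":{"type":"array","items":{"type":"number"}}},"grip":{"type":"number"},"newtons":{"type":"number"}},"required":["increments"]}

```bash
mkdir -p pics; cat > h.py <<'E'
import numpy as np, cv2
from station import env
def cam(n):
    c=env.camera_info(n);K=np.array(c["intrinsics"]);R=cv2.Rodrigues(np.array(c["rvec"],float))[0];t=np.array(c["tvec"],float).ravel();return K,R,t
def cloud(d,K,R,t):
    v,u=np.mgrid[0:480,0:640];P=np.stack([(u-K[0,2])/K[0,0]*d,(v-K[1,2])/K[1,1]*d,d],-1)
    return (P-t)@R
E
python3 - <<'E'
from h import *
for n in("scene","top"):
    K,R,t=cam(n);p,d=env.grab_frame(n)
    cv2.imwrite(f"pics/{n}.png",p[:,:,::-1]);np.savez(f"{n}.npz",p=p,d=d,K=K,R=R,t=t,c=cloud(d,K,R,t))
print(env.state(),env.hold_point_z)
E
```

```text
{'t': 0.1, 'joints': array([-1.34799807e+00,  2.60605345e-01, -1.39281277e-01,  1.17271306e+00,
        2.32845016e-05,  1.57081430e+00]), 'joint_velocities': array([ 0.00106891, -0.00131871,  0.00432859,  0.00181733, -0.00046461,
        0.00097967]), 'effort': array([ 8.68186507e-04, -4.06507301e+01,  2.54527920e+01,  1.00975600e-02,
       -1.28487318e-04,  1.03155722e-05]), 'tool_pos': array([ 115.86964285, -511.39774791,  230.53936591]), 'orientation': array([-8.97380564e-04,  9.93802128e-01,  1.11159875e-01, -8.86762939e-05]), 'force': array([ 0.88917152, -0.22579132, -0.49270906]), 'wrist_torque': array([-0.0074177 , -0.00175109, -0.00405903]), 'grip_force': 0.0, 'opening': 85.56776494936798} 18.700000000000003
```

View pics/scene.png

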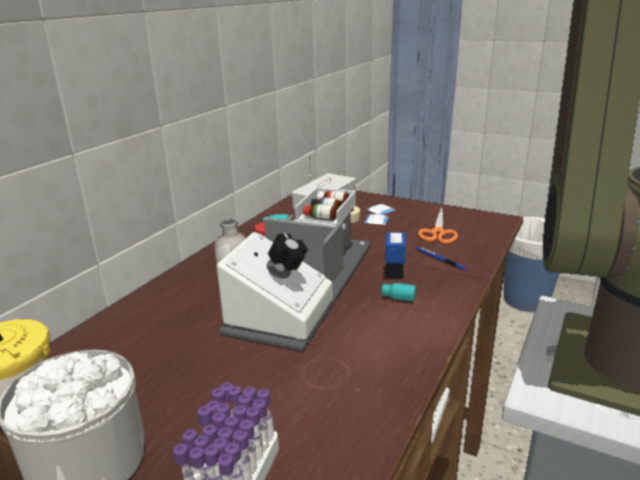

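View pics/top.png

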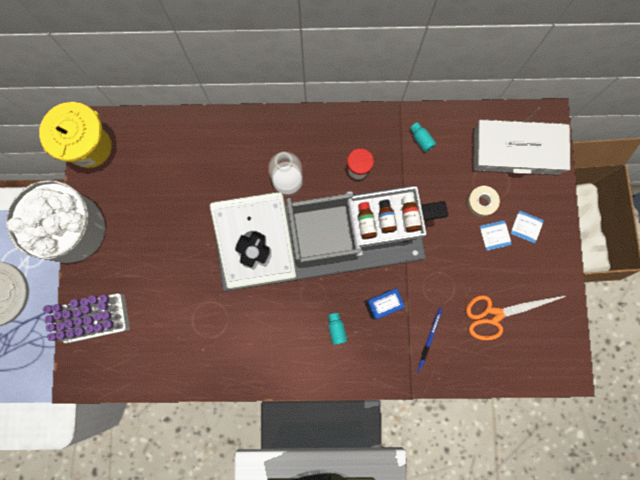

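The top view shows the mixer with the wedge at (253,242) and key head at (252,250). The basket is at (325,230), the tray with three vials at (390,218), and the tongue at (436,210). The bottle and cup stand behind the mixer and the stamp in front at (385,303). The turquoise vials are distractors.

```bash
cat > m.py <<'E'
from h import *
z=np.load("top.npz");p=z["p"].astype(int);c=z["c"]
v,u=np.mgrid[0:480,0:640]
w=(p.min(-1)>170)&(u>205)&(u<300)&(v>185)&(v<292)&(c[...,2]>40)&(c[...,2]<140)
P=c[w];print("housing",len(P))
A=np.c_[P[:,:2],np.ones(len(P))];co=np.linalg.lstsq(A,P[:,2],rcond=None)[0]
for _ in range(3):
    r=abs(A@co-P[:,2])<4;co=np.linalg.lstsq(A[r],P[r,2],rcond=None)[0]
g=co[:2];print("slope",np.degrees(np.arctan(np.hypot(*g))),"grad yaw",np.arctan2(g[1],g[0]))
rc=cv2.minAreaRect(P[r,:2].astype(np.float32));print(rc)
k=(p.max(-1)<70)&(u>228)&(u<278)&(v>225)&(v<275)
Q=c[k];Q=Q[Q[:,2]-np.c_[Q[:,:2],np.ones(len(Q))]@co>20];print("key",len(Q),Q.mean(0),Q.min(0),Q.max(0))
t=(p.max(-1)<60)&(u>423)&(u<450)&(v>198)&(v<222)&(c[...,2]>80)
T=c[t];print("tongue",len(T),np.median(T,0),cv2.minAreaRect(T[:,:2].astype(np.float32)))
for n,(a,b) in dict(cup=(360,158),stamp=(385,303),bottle=(285,170)).items(): print(n,c[b,a])
np.savez("k.npz",Q=Q,co=co)
im=z["p"][:,:,::-1]
cv2.imwrite("pics/crop.png",np.hstack([cv2.resize(im[180:295,205:305],None,fx=4,fy=4,interpolation=2),cv2.resize(im[180:295,365:460],None,fx=4,fy=4,interpolation=2)]))
E
python3 m.py
```

```text
housing 5219
slope 26.759118878952844 grad yaw 0.17912680814902324
((534.0177001953125, 113.95077514648438), (146.83892822265625, 128.9651641845703), 8.328470230102539)
key 615 [511.2530429 109.2129549 150.8247056] [363.55940494  -6.16931196 120.59355363] [ 542.10635818  137.69477905 1139.61248601]
tongue 368 [ 580.36620853 -213.84214394  111.26791094] ((488.6134948730469, -111.87924194335938), (42.71238327026367, 324.6967468261719), 42.29771041870117)
cup [696.08409802 -85.95201139  63.14190048]
stamp [ 418.51051667 -122.85020978   79.72971138]
bottle [659.03413106  54.61325934 116.89323231]
```

View pics/crop.png

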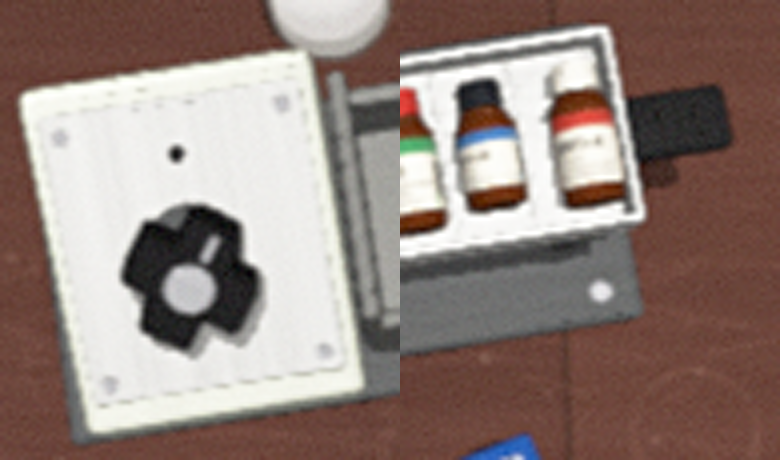

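```bash
cat > k.py <<'E'
from h import *
from scipy.optimize import minimize
z=np.load("top.npz");p=z["p"].astype(int);c=z["c"];co=np.load("k.npz")["co"]
n=np.array([-co[0],-co[1],1]);n/=np.linalg.norm(n)
psi=np.arctan2(-n[1],-n[0])
rc=0.1454
ex=np.array([np.cos(rc),np.sin(rc),0]);a=np.radians(28)
n=-np.sin(a)*ex+np.array([0,0,np.cos(a)]);ey=np.array([-np.sin(rc),np.cos(rc),0]);ux=np.cross(ey,n)
F=np.array([534.,114.,0]);F[2]=co@[F[0],F[1],1]
q=(c-F)@n
uv=np.mgrid[0:480,0:640][::-1]
s=(uv[0]>225)&(uv[0]<280)&(uv[1]>222)&(uv[1]<278)&(q>15)&(q<90)
print(np.histogram(q[s],bins=range(15,80,4)))
black=(p.max(-1)<75)
top=np.percentile(q[s&black],85);S=s&black&(abs(q-top)<5);P=c[S]-F
X=np.c_[P@ux,P@ey];print("top",top,len(X),X.mean(0))
# grid fit of cross
g=np.stack(np.meshgrid(np.arange(-34,35,1.),np.arange(-34,35,1.)),-1).reshape(-1,2)
best=[]
def inside(Y):
    Y=abs(Y);return ((Y[:,0]<29)&(Y[:,1]<13))|((Y[:,1]<29)&(Y[:,0]<13))
from scipy.spatial import cKDTree
allX=np.concatenate([X,np.c_[(c[s&(q>top-6)]-F)@ux,(c[s&(q>top-6)]-F)@ey]]);tr=cKDTree(allX)
G=g[inside(g)]
for cx in np.arange(-8,8,1)+X.mean(0)[0]:
  for cy in np.arange(-8,8,1)+X.mean(0)[1]:
    for th in np.arange(0,np.pi/2,.05):
      R=np.array([[np.cos(th),-np.sin(th)],[np.sin(th),np.cos(th)]])
      o=(~inside((allX-[cx,cy])@R)).sum()
      best.append((o,cx,cy,th))
best.sort();B=best[:200]
sc=[]
for o,cx,cy,th in B[:200]:
  R=np.array([[np.cos(th),-np.sin(th)],[np.sin(th),np.cos(th)]])
  d=tr.query(G@R.T+[cx,cy])[0];sc.append((o+2*(d>2.5).sum(),o,cx,cy,th))
sc.sort();print(sc[:5])
_,_,cx,cy,th=np.mean(sc[:5],0)
C=F+ux*cx+ey*cy+n*(top-16);print("key centre",C,"th",th,"psi",rc)
t=(p.max(-1)<60)&(uv[0]>423)&(uv[0]<450)&(uv[1]>198)&(uv[1]<222)&(c[...,2]>95)&(c[...,2]<125)&(c[...,1]<-180)
T=c[t];print("tongue",len(T),np.median(T,0),cv2.minAreaRect(T[:,:2].astype(np.float32)))
E
python3 k.py
```

```text
(array([  0,   0,   0,   5,  24,  26,  20,  25,  34,  86, 452, 203,   5,
         0,   0,   0]), array([15, 19, 23, 27, 31, 35, 39, 43, 47, 51, 55, 59, 63, 67, 71, 75, 79]))
top 59.33945999158207 483 [0.57813431 0.17073116]
[(np.int64(6), np.int64(6), np.float64(-0.42186569220350345), np.float64(0.17073116039749295), np.float64(0.9500000000000001)), (np.int64(10), np.int64(10), np.float64(-0.42186569220350345), np.float64(-0.8292688396025071), np.float64(0.9500000000000001)), (np.int64(21), np.int64(19), np.float64(0.5781343077964965), np.float64(0.17073116039749295), np.float64(0.9500000000000001)), (np.int64(25), np.int64(21), np.float64(-0.42186569220350345), np.float64(0.17073116039749295), np.float64(0.9)), (np.int64(27), np.int64(21), np.float64(0.5781343077964965), np.float64(0.17073116039749295), np.float64(0.9))]
key centre [513.85319134 111.02025371 133.62267651] th 0.93 psi 0.1454
tongue 366 [ 580.42798086 -213.98359219  111.26389787] ((581.8605346679688, -214.07022094726562), (29.321176528930664, 43.048484802246094), 8.785927772521973)
```

Call:
arm_command(increments=[[0.73,0.465,0,0.094],[0.73,0.465,0,0.094],[0.73,0.465,0,0.094],[0.73,0.465,0,0.094],[0.73,0.465,0,0.094],[0.73,0.465,0,0.094],[0.73,0.465,0,0.094],[0.73,0.465,0,0.094]], grip=0.7)

```text
t: 0.77
tool_pos: [350.6, -361.8, 231.0]
orientation: [-0.0, 0.882, 0.47, -0.0]
force: [0.0, -1.3, -0.2]
opening: 59.6
grip_force: 0.0
```

Call:
arm_command(increments=[[0.73,0.465,-0.2,0.094],[0.73,0.465,-0.2,0.094],[0.73,0.465,-0.2,0.094],[0.73,0.465,-0.2,0.094],[0.73,0.465,-0.2,0.094],[0.73,0.465,-0.2,0.094],[0.73,0.465,-0.2,0.094],[0,0,0,0]])

```text
t: 1.43
tool_pos: [558.1, -229.3, 172.7]
orientation: [-0.001, 0.682, 0.732, 0.001]
force: [-0.3, -1.1, -0.6]
opening: 59.5
grip_force: 0.0
```

```bash
cat >> h.py <<'E'
from scipy.spatial.transform import Rotation as Ro
def st():
    s=env.state();q=s["orientation"];M=Ro.from_quat([q[1],q[2],q[3],q[0]]).as_matrix()
    print("t",round(s["t"],2),"pos",s["tool_pos"].round(1),"phi",round(float(np.arctan2(M[1,0],M[0,0])),3),"F",s["force"].round(1),"T",s["wrist_torque"].round(2),"op",round(s["opening"],1),"grip",round(s["grip_force"],1),"j",s["joints"].round(2))
    return s
E
python3 -c "
from h import *
st();K,R,t=cam('wrist');p,d=env.grab_frame('wrist');cv2.imwrite('pics/w1.png',p[:,:,::-1]);np.savez('w.npz',p=p,d=d,c=cloud(d,K,R,t))"
```

```text
t 1.43 pos [ 558.1 -229.3  172.7] phi 1.641 F [-0.3 -1.1 -0.6] T [-0.05 -0.05 -0.05] op 59.5 grip 0.0 j [-0.39  0.42 -0.05  1.1   0.    1.11]
```

View pics/w1.png

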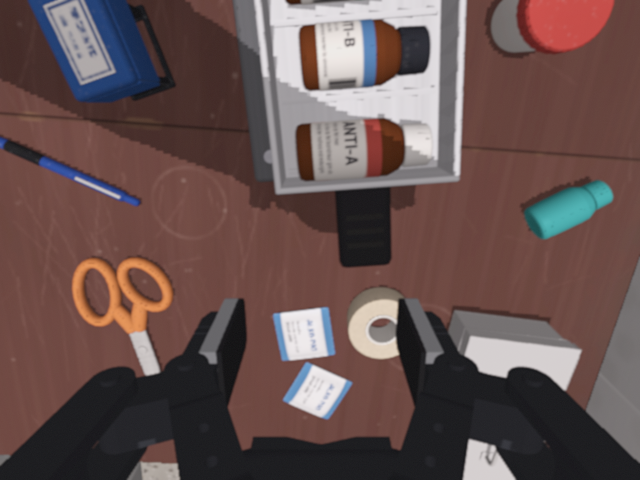

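The wrist view shows the tongue at pixels (338–390, 190–266), clear of everything, with the fingers below it in the picture.

```bash
python3 - <<'E'
from h import *
z=np.load("w.npz");p=z["p"].astype(int);c=z["c"];v,u=np.mgrid[0:480,0:640]
t=(p.max(-1)<60)&(u>325)&(u<400)&(v>185)&(v<275)&(c[...,2]>95)&(c[...,2]<125)
T=c[t];print(len(T),np.median(T,0),cv2.minAreaRect(T[:,:2].astype(np.float32)))
for a,b in((283,188),(455,178),(270,60)):print(c[b,a])
E
```

```text
4014 [ 579.33841328 -212.35637665  110.14983484] ((579.9661254882812, -213.6896514892578), (29.898473739624023, 44.95702362060547), 7.978387832641602)
[ 535.99042369 -189.91297396  129.30198028]
[ 617.19173627 -179.27423382  130.34672756]
[ 527.34679506 -133.23438554  122.56489081]
```

Call:
arm_command(increments=[[0.28,0.18,-0.3,0.035],[0.28,0.18,-0.4,0.035],[0,0,-0.5,0],[0,0,-0.5,0],[0,0,-0.3,0],[0,0,-0.17,0],[0,0,0,0]])

```text
t: 2.07
tool_pos: [574.5, -218.5, 86.5]
orientation: [-0.002, 0.659, 0.752, -0.001]
force: [0.2, -0.3, 0.5]
opening: 60.0
grip_force: 0.0
```

Call:
arm_command(increments=[[0,0,0,0],[0,0,0,0],[0,0,0,0],[0,0,0,0],[0,0,0,0],[0,0,0,0]], grip=0, newtons=25)

```text
t: 2.57
tool_pos: [582.2, -218.5, 91.2]
orientation: [0.004, 0.658, 0.753, 0.004]
force: [8.9, 2.7, -1.0]
opening: 29.1
grip_force: 28.8
```

```bash
python3 - <<'E'
from h import *
st()
ps=.142;ey=np.array([-np.sin(ps),np.cos(ps),0])
th=np.linspace(0,.9,15)
Y=-(148*np.cos(th)-6*np.sin(th));Z=148*np.sin(th)+6*np.cos(th)
D=np.outer(np.diff(Y),ey);D[:,2]=np.diff(Z);print((D/40).round(3).tolist())
E
```

```text
t 2.57 pos [ 582.2 -218.5   91.2] phi 1.705 F [ 8.9  2.7 -1. ] T [ 0.54 -1.54  0.2 ] op 29.1 grip 28.8 j [-0.36  0.5  -0.14  0.92  0.    1.08]
[[-0.002, 0.017, 0.237], [-0.005, 0.032, 0.236], [-0.007, 0.047, 0.233], [-0.009, 0.062, 0.23], [-0.011, 0.076, 0.225], [-0.013, 0.09, 0.22], [-0.015, 0.104, 0.213], [-0.017, 0.118, 0.206], [-0.019, 0.13, 0.198], [-0.02, 0.143, 0.189], [-0.022, 0.155, 0.18], [-0.024, 0.166, 0.169], [-0.025, 0.176, 0.158], [-0.027, 0.186, 0.146]]
```

Call:
arm_command(increments=[[0.15,0,0,0],[0,0.02,0.24,0],[0,0.03,0.24,0],[-0.01,0.05,0.23,0],[-0.01,0.06,0.23,0],[-0.01,0.08,0.225,0],[-0.01,0.09,0.22,0],[-0.015,0.1,0.21,0]])

```text
t: 3.23
tool_pos: [579.7, -201.0, 153.2]
orientation: [-0.0, 0.659, 0.752, -0.0]
force: [-1.0, 0.9, -4.7]
opening: 29.4
grip_force: 28.5
```

Call:
arm_command(increments=[[-0.015,0.12,0.205,0],[-0.02,0.13,0.2,0],[-0.02,0.14,0.19,0],[-0.02,0.155,0.18,0],[-0.025,0.165,0.17,0],[-0.025,0.175,0.16,0],[-0.025,0.18,0.14,0],[0,0,0,0]])

```text
t: 3.9
tool_pos: [573.6, -157.7, 203.6]
orientation: [0.0, 0.659, 0.752, -0.0]
force: [-4.2, -2.5, -0.6]
opening: 29.0
grip_force: 29.1
```

Call:
arm_command(increments=[[0,0,0,0],[0,0,0,0],[0,0,0,0],[0,0,0,0],[0,0,0,0],[0,0,0,0],[0,0,0,0],[0,0,0,0]])

```text
t: 4.57
tool_pos: [573.7, -158.8, 202.8]
orientation: [-0.0, 0.659, 0.752, -0.0]
force: [-3.6, -1.9, 1.7]
opening: 29.1
grip_force: 29.4
```

```bash
python3 - <<'E'
from h import *
st();a,_=env.grab_frame("top");b,_=env.grab_frame("scene");a=a[120:300,200:480];b=b[150:330,190:470]
cv2.imwrite("pics/lift.png",cv2.resize(np.vstack([a,b])[:,:,::-1],None,fx=1.6,fy=1.6,interpolation=2))
E
```

```text
t 4.57 pos [ 573.7 -158.8  202.8] phi 1.702 F [-3.6 -1.9  1.7] T [-0.35  1.11  0.1 ] op 29.1 grip 29.4 j [-0.27  0.39 -0.02  1.16 -0.    1.17]
```

View pics/lift.png

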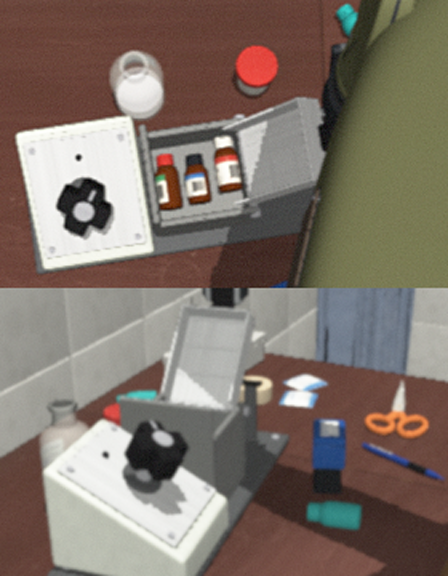

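The tray is steep and empty, and all three vials lie in the basket (at about (166,185), (196,178) and (228,165) in the crop). I'm lowering the tray along the same arc.

Call:
arm_command(increments=[[0.025,-0.18,-0.14,0],[0.025,-0.175,-0.16,0],[0.025,-0.165,-0.17,0],[0.02,-0.155,-0.18,0],[0.02,-0.14,-0.19,0],[0.02,-0.13,-0.2,0],[0.015,-0.12,-0.205,0],[0.015,-0.1,-0.21,0]])

```text
t: 5.33
tool_pos: [580.5, -205.4, 144.0]
orientation: [-0.0, 0.659, 0.752, 0.0]
force: [-6.1, -1.7, 1.2]
opening: 29.1
grip_force: 28.3
```

Call:
arm_command(increments=[[0.01,-0.09,-0.22,0],[0.01,-0.08,-0.225,0],[0.01,-0.06,-0.23,0],[0.01,-0.05,-0.23,0],[0,-0.03,-0.24,0],[0,-0.02,-0.24,0],[0,0,0,0],[0,0,0,0]])

```text
t: 6.0
tool_pos: [582.5, -218.9, 89.5]
orientation: [0.001, 0.659, 0.752, -0.0]
force: [-6.2, -0.8, 8.1]
opening: 29.3
grip_force: 30.8
```

Call:
arm_command(increments=[[0,0,0,0],[0,0,0,0],[0,0,0,0],[0,0,0,0]], grip=0.7)

```text
t: 6.33
tool_pos: [583.5, -218.6, 88.5]
orientation: [0.001, 0.659, 0.752, 0.001]
force: [0.6, 0.1, 0.9]
opening: 59.9
grip_force: 0.0
```

```bash
python3 -c "
from h import *
st()"
```

```text
t 6.33 pos [ 583.5 -218.6   88.5] phi 1.703 F [0.6 0.1 0.9] T [ 0.   -0.01 -0.02] op 59.9 grip 0.0 j [-0.36  0.51 -0.13  0.93  0.    1.08]
```

Call:
arm_command(increments=[[0,0,0.9,0],[0,0,0.95,0],[0,0,0.95,0.12],[0,0,0.95,0.12],[-0.17,0.82,0,0.12],[-0.17,0.82,0,0.12],[-0.17,0.82,0,0.12],[-0.17,0.82,0,0.12]])

```text
t: 7.0
tool_pos: [555.6, -86.2, 238.9]
orientation: [0.001, 0.349, 0.937, 0.001]
force: [0.4, 0.2, 0.1]
opening: 59.7
grip_force: 0.0
```

Call:
arm_command(increments=[[-0.17,0.82,0,0.12],[-0.17,0.82,0,0.12],[-0.17,0.82,0,0.12],[-0.17,0.82,0,0.12],[-0.17,0.82,0,0.12],[-0.17,0.82,0,0.12],[0,0,0,0.12],[0,0,0,0.12]], grip=1)

```text
t: 7.67
tool_pos: [514.4, 111.9, 238.6]
orientation: [0.001, -0.125, 0.992, 0.0]
force: [-0.4, -0.8, 0.7]
opening: 85.2
grip_force: 0.0
```

Call:
arm_command(increments=[[0,0,0,0.12],[0,0,0,0.12],[0,0,0,0.12],[0,0,0,0.12],[0,0,0,0.12],[0,0,0,0.12],[0,0,0,0]])

```text
t: 8.25
tool_pos: [514.8, 109.8, 238.5]
orientation: [0.0, -0.463, 0.886, 0.0]
force: [0.8, -0.5, 0.6]
opening: 85.3
grip_force: 0.0
```

```bash
cat > wk.py <<'E'
from h import *
import sys
s=st();K,R,t=cam('wrist');p,d=env.grab_frame('wrist');c=cloud(d,K,R,t);np.savez('wk.npz',p=p,d=d,c=c)
cv2.imwrite(sys.argv[1],p[:,:,::-1])
ps=.142;a=np.radians(28);ex=np.array([np.cos(ps),np.sin(ps),0]);ey=np.array([-np.sin(ps),np.cos(ps),0])
n=-np.sin(a)*ex+np.array([0,0,np.cos(a)]);ux=np.cross(ey,n);C=np.array([513.9,111,133.6])
P=c-C;q=P@n;X=np.stack([P@ux,P@ey],-1)
m=(d>0)&(np.hypot(X[...,0],X[...,1])<45)&(q>9)&(q<22)&(p.max(-1)<90);Y=X[m];top=np.median(q[m])
print(m.sum(),"top",top)
def inside(Y):
    Y=abs(Y);return ((Y[:,0]<29)&(Y[:,1]<13))|((Y[:,1]<29)&(Y[:,0]<13))
Y=Y[::max(1,len(Y)//1500)];best=[]
for cx in np.arange(-8,8.1,1):
  for cy in np.arange(-8,8.1,1):
    for th in np.arange(0,np.pi/2,.04):
      M=np.array([[np.cos(th),-np.sin(th)],[np.sin(th),np.cos(th)]]);best.append(((~inside((Y-[cx,cy])@M)).sum(),cx,cy,th))
best.sort();print([tuple(np.round(b,2)) for b in best[:4]]);b=np.mean(best[:4],0);print("C",(C+ux*b[1]+ey*b[2]+n*(top-16)).round(1),"th",b[3])
E
python3 wk.py pics/w2.png
```

```text
t 8.25 pos [514.8 109.8 238.5] phi -2.178 F [ 0.8 -0.5  0.6] T [ 0.04  0.03 -0.03] op 85.3 grip 0.0 j [ 0.21  0.26 -0.12  1.19  0.   -0.75]
4211 top 14.253692918282171
[(np.float64(8.0), np.float64(-2.0), np.float64(-1.0), np.float64(0.96)), (np.float64(8.0), np.float64(-2.0), np.float64(0.0), np.float64(0.96)), (np.float64(12.0), np.float64(-3.0), np.float64(0.0), np.float64(0.96)), (np.float64(15.0), np.float64(-2.0), np.float64(0.0), np.float64(0.92))]
C [512.8 110.6 131. ] th 0.95
```

View pics/w2.png

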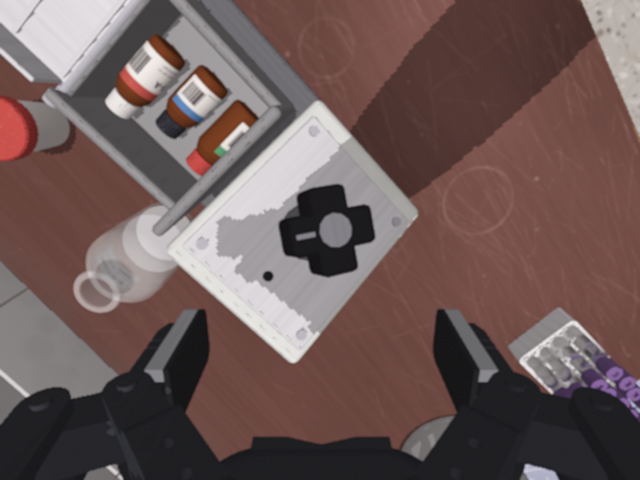

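The wrist view shows the head at (330,230), its marked arm in line with the closing direction, and the vials in the basket. Next I descend and grip.

Call:
arm_command(increments=[[-0.04,0.03,-0.6,0.06],[0,0,-0.7,0],[0,0,-0.7,0],[0,0,-0.5,0],[0,0,-0.35,0],[0,0,-0.25,0],[0,0,0,0]])

```text
t: 8.88
tool_pos: [511.4, 110.4, 112.5]
orientation: [-0.002, -0.488, 0.873, 0.001]
force: [-0.5, -0.1, 0.0]
opening: 85.4
grip_force: 0.0
```

Call:
arm_command(increments=[[0,0,0,0],[0,0,0,0],[0,0,0,0],[0,0,0,0],[0,0,0,0]], grip=0, newtons=50)

```text
t: 9.3
tool_pos: [512.0, 111.7, 116.6]
orientation: [0.001, -0.489, 0.872, 0.001]
force: [-5.7, 2.2, 6.5]
opening: 63.1
grip_force: 52.7
```

```bash
python3 -c "
from h import *
st()
f=lambda d:3.284+np.arctan(np.tan(d)*.883)
print(f(np.linspace(.95,-.8,16)).round(3), f(np.array([.785,-.785])))"
```

```text
t 9.3 pos [512.  111.7 116.6] phi -2.12 F [-5.7  2.2  6.5] T [0.4  1.08 0.19] op 63.1 grip 52.7 j [ 0.21  0.33 -0.35  0.89  0.   -0.81]
[4.174 4.055 3.94  3.827 3.718 3.611 3.506 3.402 3.299 3.196 3.092 2.987
 2.881 2.772 2.661 2.546] [4.00694797 2.56105203]
```

Gripped at 63 mm, as expected for the tilt. I'm testing with half a stroke first.

Call:
arm_command(increments=[[0,0,0,-0.1],[0,0,0,-0.1],[0,0,0,-0.1],[0,0,0,-0.1],[0,0,0,-0.1],[0,0,0,-0.1],[0,0,0,-0.1]])

```text
t: 9.88
tool_pos: [511.6, 112.8, 117.1]
orientation: [0.0, -0.159, 0.987, 0.003]
force: [-6.9, 3.7, 6.9]
opening: 59.7
grip_force: 50.4
```

```bash
python3 -c "
from h import *
st()"
```

```text
t 9.88 pos [511.6 112.8 117.1] phi -2.823 F [-6.9  3.7  6.9] T [1.97 1.35 1.06] op 59.7 grip 50.4 j [ 0.21  0.33 -0.35  0.89  0.01 -0.11]
```

Call:
arm_command(increments=[[0,0,0,-0.1],[0,0,0,-0.1],[0,0,0,-0.1],[0,0,0,-0.1],[0,0,0,-0.1]])

```text
t: 10.3
tool_pos: [512.2, 112.9, 118.5]
orientation: [0.0, 0.089, 0.996, 0.003]
force: [-14.3, -4.3, 28.8]
opening: 59.1
grip_force: 82.6
```

Call:
arm_command(increments=[[0,0,0,-0.1],[0,0,0,-0.1],[0,0,0,-0.1],[0,0,0,-0.1],[0,0,0,0]])

```text
t: 10.72
tool_pos: [512.6, 112.8, 120.8]
orientation: [0.001, 0.285, 0.958, 0.004]
force: [-16.8, -4.4, 31.3]
opening: 59.4
grip_force: 125.3
```

```bash
python3 -c "
from h import *
st()"
```

```text
t 10.72 pos [512.6 112.8 120.8] phi 2.563 F [-16.8  -4.4  31.3] T [2.15 1.54 1.24] op 59.4 grip 125.3 j [ 0.21  0.33 -0.34  0.89  0.01  0.79]
```

Call:
arm_command(increments=[[0,0,0,0],[0,0,0,0],[0,0,0,0],[0,0,0,0]], grip=1)

```text
t: 11.05
tool_pos: [513.4, 110.7, 114.9]
orientation: [0.001, 0.286, 0.958, 0.0]
force: [-0.0, 0.1, -0.2]
opening: 85.1
grip_force: 0.0
```

Call:
arm_command(increments=[[0,0,0.9,0],[0,0,0.9,0.12],[0,0,0.9,0.12],[0,0,0,0.12],[0,0,0,0.12],[0,0,0,0.12],[0,0,0,0.12],[0,0,0,0.12]])

```text
t: 11.72
tool_pos: [513.0, 110.6, 222.2]
orientation: [-0.0, -0.133, 0.991, -0.0]
force: [-0.7, 0.1, -0.1]
opening: 85.6
grip_force: 0.0
```

Call:
arm_command(increments=[[0,0,0,0.12],[0,0,0,0.12],[0,0,0,0.12],[0,0,0,0.12],[0,0,0,0.12],[0,0,0,0]])

```text
t: 12.22
tool_pos: [512.9, 110.5, 222.0]
orientation: [-0.0, -0.418, 0.908, 0.0]
force: [0.9, -0.0, -0.1]
opening: 85.3
grip_force: 0.0
```

```bash
python3 wk.py pics/w3.png
```

```text
t 12.22 pos [512.9 110.5 222. ] phi -2.279 F [ 0.9 -0.  -0.1] T [0.04 0.   0.01] op 85.3 grip 0.0 j [ 0.21  0.26 -0.16  1.15 -0.   -0.65]
4838 top 14.273150314033872
[(np.float64(2.0), np.float64(-3.0), np.float64(0.0), np.float64(0.96)), (np.float64(6.0), np.float64(-2.0), np.float64(0.0), np.float64(0.96)), (np.float64(15.0), np.float64(-3.0), np.float64(-1.0), np.float64(0.96)), (np.float64(15.0), np.float64(-2.0), np.float64(-1.0), np.float64(0.96))]
C [512.6 110.3 130.9] th 0.96
```

View pics/w3.png

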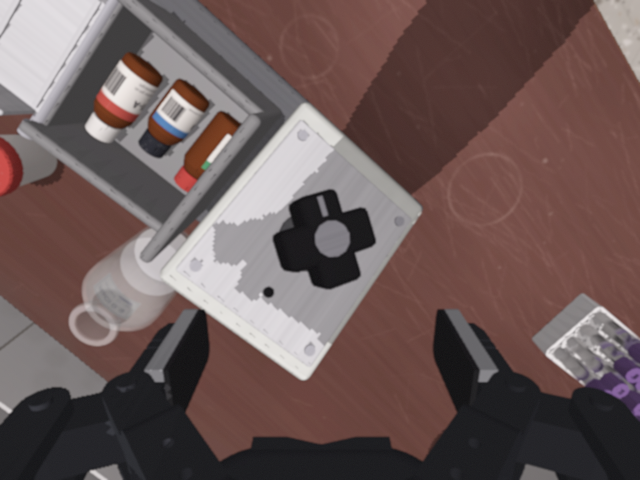

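The marked arm has gone a quarter turn clockwise, from left to (322,205), so the stroke wound about 1.57 rad. I'm repeating it.

Call:
arm_command(increments=[[0,0,-0.6,0.08],[0,0,-0.7,0.08],[0,0,-0.6,0],[0,0,-0.5,0],[0,0,-0.3,0],[0,0,0,0]])

```text
t: 12.77
tool_pos: [510.4, 110.0, 111.4]
orientation: [-0.003, -0.487, 0.873, 0.001]
force: [-0.4, 1.1, 0.1]
opening: 85.7
grip_force: 0.0
```

Call:
arm_command(increments=[[0,0,0,0],[0,0,0,0],[0,0,0,0],[0,0,0,0],[0,0,0,0]], grip=0, newtons=50)

```text
t: 13.18
tool_pos: [511.9, 111.5, 116.3]
orientation: [0.0, -0.489, 0.872, 0.001]
force: [-5.2, 1.8, 6.8]
opening: 63.4
grip_force: 53.1
```

Call:
arm_command(increments=[[0,0,0,-0.1],[0,0,0,-0.1],[0,0,0,-0.1],[0,0,0,-0.1],[0,0,0,-0.1],[0,0,0,-0.1],[0,0,0,-0.1],[0,0,0,-0.1]])

```text
t: 13.85
tool_pos: [511.7, 112.7, 116.4]
orientation: [-0.0, -0.109, 0.994, 0.003]
force: [-4.7, 3.0, 1.0]
opening: 60.0
grip_force: 53.4
```

Call:
arm_command(increments=[[0,0,0,-0.1],[0,0,0,-0.1],[0,0,0,-0.1],[0,0,0,-0.1],[0,0,0,0]])

```text
t: 14.27
tool_pos: [512.0, 112.7, 118.5]
orientation: [-0.0, 0.089, 0.996, 0.003]
force: [-11.4, -1.7, 18.7]
opening: 59.6
grip_force: 76.5
```

```bash
python3 -c "
from h import *
st()"
```

```text
t 14.27 pos [512.  112.7 118.5] phi 2.963 F [-11.4  -1.7  18.7] T [1.94 1.46 1.  ] op 59.6 grip 76.5 j [ 0.21  0.33 -0.35  0.89  0.01  0.39]
```

Same response as the first stroke. I'll finish this one, then reset for the next.

Call:
arm_command(increments=[[0,0,0,-0.1],[0,0,0,-0.1],[0,0,0,-0.1],[0,0,0,-0.1],[0,0,0,0]])

```text
t: 14.68
tool_pos: [510.1, 114.1, 122.3]
orientation: [-0.002, 0.285, 0.958, 0.005]
force: [-26.2, 0.5, 47.5]
opening: 59.9
grip_force: 110.3
```

Call:
arm_command(increments=[[0,0,0,0],[0,0,0,0],[0,0,0,0],[0,0,0,0]], grip=1)

```text
t: 15.02
tool_pos: [513.6, 110.6, 115.1]
orientation: [0.001, 0.286, 0.958, 0.0]
force: [0.1, -0.6, -0.2]
opening: 85.6
grip_force: 0.0
```

Call:
arm_command(increments=[[0,0,0.9,0],[0,0,0.9,0.12],[0,0,0.9,0.12],[0,0,0,0.12],[0,0,0,0.12],[0,0,0,0.12],[0,0,0,0.12],[0,0,0,0.12]])

```text
t: 15.68
tool_pos: [513.1, 110.5, 222.1]
orientation: [-0.0, -0.133, 0.991, -0.0]
force: [0.1, -1.0, 0.3]
opening: 85.4
grip_force: 0.0
```

Call:
arm_command(increments=[[0,0,0,0.12],[0,0,0,0.12],[0,0,0,0.12],[0,0,0,0.12],[0,0,0,0.12],[0,0,0,0]])

```text
t: 16.18
tool_pos: [513.0, 110.4, 222.0]
orientation: [-0.0, -0.418, 0.908, 0.0]
force: [0.6, 0.5, -1.0]
opening: 85.2
grip_force: 0.0
```

```bash
python3 wk.py pics/w4.png
```

```text
t 16.18 pos [513.  110.4 222. ] phi -2.279 F [ 0.6  0.5 -1. ] T [-0.03  0.05 -0.05] op 85.2 grip 0.0 j [ 0.21  0.26 -0.16  1.15 -0.   -0.65]
4865 top 14.256317022957077
[(np.float64(9.0), np.float64(-2.0), np.float64(0.0), np.float64(1.08)), (np.float64(12.0), np.float64(-3.0), np.float64(-1.0), np.float64(1.12)), (np.float64(12.0), np.float64(-3.0), np.float64(0.0), np.float64(1.08)), (np.float64(12.0), np.float64(-2.0), np.float64(-1.0), np.float64(1.08))]
C [512.6 110.3 130.9] th 1.09
```

Call:
arm_command(increments=[[0,0,-0.6,0.11],[0,0,-0.7,0.11],[0,0,-0.6,0.1],[0,0,-0.5,0],[0,0,-0.3,0],[0,0,0,0]])

```text
t: 16.73
tool_pos: [510.5, 110.0, 111.4]
orientation: [-0.003, -0.556, 0.831, 0.001]
force: [0.7, 0.8, -0.5]
opening: 85.3
grip_force: 0.0
```

Call:
arm_command(increments=[[0,0,0,0],[0,0,0,0],[0,0,0,0],[0,0,0,0],[0,0,0,0]], grip=0, newtons=50)

```text
t: 17.15
tool_pos: [512.0, 111.2, 116.2]
orientation: [0.0, -0.557, 0.831, 0.001]
force: [-5.7, 0.3, 5.4]
opening: 63.2
grip_force: 53.3
```

Call:
arm_command(increments=[[0,0,0,-0.1],[0,0,0,-0.1],[0,0,0,-0.1],[0,0,0,-0.1]])

```text
t: 17.48
tool_pos: [511.4, 111.7, 115.5]
orientation: [-0.001, -0.38, 0.925, 0.002]
force: [-6.9, 2.9, 25.8]
opening: 62.2
grip_force: 53.6
```

```bash
python3 -c "
from h import *
st()"
```

```text
t 17.48 pos [511.4 111.7 115.5] phi -2.363 F [-6.9  2.9 25.8] T [-1.25  1.21  0.49] op 62.2 grip 53.6 j [ 0.21  0.34 -0.35  0.89  0.   -0.57]
```

Call:
arm_command(increments=[[0,0,0,-0.08],[0,0,0,-0.08]])

```text
t: 17.65
tool_pos: [510.4, 111.4, 117.4]
orientation: [-0.001, -0.304, 0.953, 0.002]
force: [-7.9, 1.1, 9.9]
opening: 61.6
grip_force: 50.4
```

```bash
python3 -c "
from h import *
st()"
```

```text
t 17.65 pos [510.4 111.4 117.4] phi -2.523 F [-7.9  1.1  9.9] T [0.45 1.19 0.74] op 61.6 grip 50.4 j [ 0.21  0.33 -0.35  0.89  0.   -0.41]
```

Call:
arm_command(increments=[[0,0,0,-0.08],[0,0,0,-0.08]])

```text
t: 17.82
tool_pos: [511.1, 112.1, 116.9]
orientation: [-0.0, -0.229, 0.973, 0.002]
force: [-2.4, 6.4, 2.6]
opening: 61.3
grip_force: 53.5
```

```bash
python3 -c "
from h import *
st()"
```

```text
t 17.82 pos [511.1 112.1 116.9] phi -2.68 F [-2.4  6.4  2.6] T [ 0.79 -0.75  1.6 ] op 61.3 grip 53.5 j [ 0.21  0.33 -0.35  0.89  0.   -0.25]
```

Call:
arm_command(increments=[[0,0,0,-0.06],[0,0,0,-0.06]])

```text
t: 17.98
tool_pos: [512.5, 112.6, 116.8]
orientation: [0.001, -0.17, 0.985, 0.002]
force: [-0.8, 8.1, 2.6]
opening: 61.3
grip_force: 53.8
```

```bash
python3 -c "
from h import *
st()"
```

```text
t 17.98 pos [512.5 112.6 116.8] phi -2.8 F [-0.8  8.1  2.6] T [ 0.77 -0.38  1.  ] op 61.3 grip 53.8 j [ 0.21  0.33 -0.35  0.89  0.   -0.13]
```

The opening no longer changes while the tool turns, so the key is slipping at its stop. I'll release and check.

Call:
arm_command(increments=[[0,0,0,0],[0,0,0,0],[0,0,0,0],[0,0,0,0]], grip=1)

```text
t: 18.32
tool_pos: [513.4, 110.4, 115.0]
orientation: [0.001, -0.17, 0.985, -0.0]
force: [0.2, 0.8, 0.2]
opening: 85.4
grip_force: 0.0
```

Call:
arm_command(increments=[[0,0,0.9,0],[0,0,0.9,0],[0,0,0.9,0.12],[0,0,0,0.12],[0,0,0,0.12],[0,0,0,0.12],[0,0,0,0.12],[0,0,0,0]])

```text
t: 18.98
tool_pos: [513.0, 110.3, 222.7]
orientation: [0.0, -0.454, 0.891, -0.0]
force: [0.8, 0.4, 0.4]
opening: 85.5
grip_force: 0.0
```

```bash
python3 wk.py pics/w5.png
```

```text
t 18.98 pos [513.  110.3 222.7] phi -2.199 F [0.8 0.4 0.4] T [-0.03  0.   -0.02] op 85.5 grip 0.0 j [ 0.21  0.26 -0.16  1.15 -0.   -0.73]
4794 top 14.269431835641274
[(np.float64(8.0), np.float64(-3.0), np.float64(0.0), np.float64(0.52)), (np.float64(11.0), np.float64(-2.0), np.float64(-1.0), np.float64(0.52)), (np.float64(11.0), np.float64(-2.0), np.float64(0.0), np.float64(0.52)), (np.float64(13.0), np.float64(-3.0), np.float64(-1.0), np.float64(0.52))]
C [512.6 110.3 130.9] th 0.52
```

View pics/w5.png

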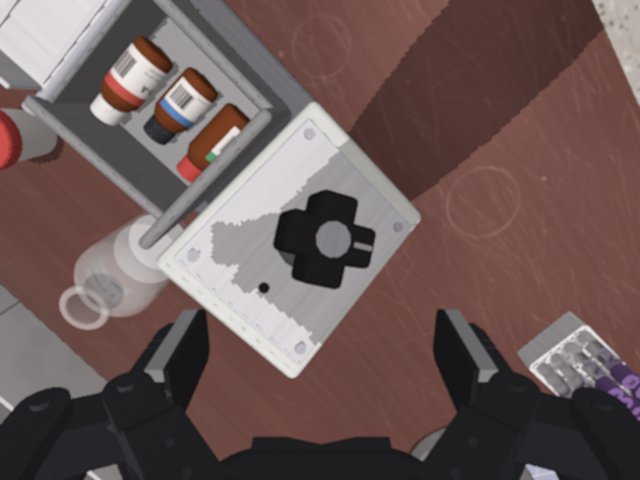

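```bash
sed -e "s/^s=st.*/z=np.load('wk.npz');p,d,c=z['p'],z['d'],z['c']/" -e "/imwrite/d" -e "s/np.arange(-8,8.1,1)/np.arange(-4,2.1,.5)/g" -e "s/np.arange(0,np.pi\/2,.04)/np.arange(.4,.65,.01)/" -e "s/best\[:4\]/best[:12]/g" wk.py > wf.py; python3 wf.py
python3 - <<'E'
from h import *
p,d=env.grab_frame("top");c=cloud(d,*cam("top"));z=np.load("top.npz")
for n,(a,b) in dict(cup=(360,158),stamp=(385,303),bottle=(285,170)).items(): print(n,c[b,a].round(1),z["c"][b,a].round(1))
print("tongue",c[211,436].round(1),z["c"][211,436].round(1))
E
```

```text
4794 top 14.269431835641274
[(np.float64(2.0), np.float64(-2.5), np.float64(-0.5), np.float64(0.5)), (np.float64(2.0), np.float64(-2.5), np.float64(-0.5), np.float64(0.51)), (np.float64(2.0), np.float64(-2.5), np.float64(-0.5), np.float64(0.52)), (np.float64(2.0), np.float64(-2.5), np.float64(0.0), np.float64(0.51)), (np.float64(3.0), np.float64(-3.0), np.float64(0.0), np.float64(0.51)), (np.float64(3.0), np.float64(-2.5), np.float64(0.0), np.float64(0.5)), (np.float64(3.0), np.float64(-2.5), np.float64(0.0), np.float64(0.52)), (np.float64(4.0), np.float64(-2.5), np.float64(-1.0), np.float64(0.51)), (np.float64(5.0), np.float64(-3.0), np.float64(-0.5), np.float64(0.52)), (np.float64(5.0), np.float64(-2.5), np.float64(-0.5), np.float64(0.49)), (np.float64(6.0), np.float64(-3.0), np.float64(-0.5), np.float64(0.51)), (np.float64(6.0), np.float64(-2.5), np.float64(-1.0), np.float64(0.5))]
C [512.5 110.4 130.8] th 0.5083333333333334
cup [696.7 -86.1  61.2] [696.1 -86.   63.1]
stamp [ 418.8 -123.5   74.1] [ 418.5 -122.9   79.7]
bottle [659.2  54.6 116.3] [659.   54.6 116.9]
tongue [ 580.  -216.3  112. ] [ 580.5 -216.7  109.9]
```

The key reads 4.20 rad, which is its stop. The tray is flat, the vials are in the basket, the bystanders are unmoved and the arm is clear.

```bash
python3 -c "
from station import env
print(env.finish_job())"
```

```text
the job is handed in; nothing more can be done
None
```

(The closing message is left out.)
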